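# Put the dosing pump back into service at its panel

## Task

Put the dosing pump with the yellow hood back into service at its own panel: switch the black power rocker fully on (white bar end down), then press the blue reset key, then the green start key, each key fully home and let spring back. Press gently, one control at a time, without shifting or lifting the pump; press no key before the power is on, and never the red stop key. Leave the white-hooded pump running, and the jar and pipe union where they stand.

Things in the scene. Friction and masses are not known exactly. Their poses are not given: they have to be found in the camera images.
- yellow: Dosing pump with the YELLOW hood, about 3.2 kg (2.5 to 4), standing loose on the spill tray. Origin: centre of its underside, 40 mm above the bench. z up, x away from its operator (low front to high rear edge of the panel), y to the operator's left. Hood 174 x 164 mm (x, y). Grey pump head on its +y side reaches y = 0.125 m, no higher than the panel's centre.
- yellow_panel (a point): Centre of that pump's light grey top panel, 132 mm above the pump's underside; z is the panel's outward normal. The panel slopes up towards the pump's +x by 0.21 rad (12 deg). Near row, 36 mm before the centre, three keys 44 mm apart: green start left, red stop middle, blue reset right. Behind them a flat dark display (left) and the black power rocker (right).
- white: The other dosing pump, same model with a WHITE hood, on the same tray; already running, its rocker on. Leave it alone. Origin and axes as for the yellow one. The two pumps swap places between starts.
- yellow_power (a joint): Angle in rad of the yellow pump's black power rocker: -0.2 = off (far end, with the white bar, up), +0.2 = on (white bar end down). Stiff, it stays where it is left, so press it down to its stop; at the white bar that takes 2 to 3 N, nearer the pivot more. Face 46 mm (pump's x) by 25 mm, pivot at mid length, face about 12 mm above the panel there; a frame 5 mm high around it.
- yellow_power_on (a point): Centre of the white bar on the far half of the yellow pump's rocker, on its face, 16 mm from the pivot line: the point to press. It sinks about 6 mm as the rocker goes over. Its z axis is the rocker's own normal, which tilts 0.2 rad either way from the panel's normal.
- yellow_reset (a joint): Travel in m of the blue reset key of the yellow pump: 0 = released, 0.005 = fully down. It springs back by itself: about 1.3 N starts it moving, 4.6 N holds it fully down.
- yellow_reset_top (a point): Centre of the flat round top of that blue key (right, nearest row), 24 mm across, 10 mm above the panel when released; it sinks 5 mm straight into the panel and the point moves with it. z axis: the panel's outward normal.
- yellow_start (a joint): Travel in m of the green start key of the yellow pump: 0 = released, 0.005 = fully down. It springs back by itself: about 1.3 N starts it moving, 4.6 N holds it fully down.
- yellow_start_top (a point): Centre of the flat round top of that green key (left, nearest row), 24 mm across, 10 mm above the panel when released; it sinks 5 mm straight into the panel and the point moves with it. z axis: the panel's outward normal.
- yellow_stop (a joint): Travel in m of the red stop key of the yellow pump: 0 = released, 0.005 = fully down. It springs back by itself: about 1.3 N starts it moving, 4.6 N holds it fully down.
- yellow_stop_top (a point): Centre of the flat round top of that red key (middle, nearest row), 24 mm across, 10 mm above the panel when released; it sinks 5 mm straight into the panel and the point moves with it. z axis: the panel's outward normal.
- white_power (a joint): Rocker of the white-hooded pump: +0.2 = on, as it starts and must stay; -0.2 = off.
- white_reset (a joint): Travel in m of the blue reset key of the white-hooded pump, 0 = released; must not be pressed.
- white_start (a joint): Travel in m of the green start key of the white-hooded pump, 0 = released; must not be pressed.
- white_stop (a joint): Travel in m of the red stop key of the white-hooded pump, 0 = released; must not be pressed.
- tray: Fixed spill tray, 360 x 680 mm (x, y), yellow rim, black perforated grating 40 mm above the bench, rim 46 mm. Origin: centre of its underside.
- jar: Loose amber sample jar, 50 mm across, 85 mm tall, upright on the tray in front of the pumps. Origin: centre of its underside.
- union: Loose grey plastic pipe union, 48 mm across, 60 mm tall, upright on the tray in front of the pumps. Origin: centre of its underside.
Things that resemble listed ones, but are neither listed nor needed, are in the scene too. Of the things shaped like the union, the grey one is meant.

How it is judged:
By the outcome, as a careful person would: the job done as asked, in the order asked, and still so for the second after the job is handed in, with the robot touching nothing.
It also fails if it takes over 48 s, if anything falls off the work surface, if the arm or the gripper's body presses on something with over 40 N, if the wrist force passes 120 N, or if a joint passes its speed limit or range.

## Robot

A 6-joint arm with a two-finger parallel gripper is mounted at the origin on the work surface. World frame = base frame: x ahead of the robot, y to its left, z up, the work surface at z = 0. Lengths are in m, angles in rad, forces in N, time in s.
With the tool pointing down it reaches from about 0.275 to 0.85 m from the base axis. Payload 5.2 kg.
Tool frame: the origin (TCP) lies at the very end of the fingers, on their centre line; the grasp point (between the pads) lies 19 mm behind it; y points along the fingers, x is the direction in which the jaws open and shut, and the axes are right-handed (so a half turn about y gives the same grasp; the last joint's range is limited). The gripper opens to 85 mm and grips with 20 to 120 N. Pads are 22 mm wide; open, the fingers measure 114 mm over their backs; the gripper's body (76 mm by 85 mm) begins 54 mm behind the grasp point. The pads swing forward as they close: fully open they stand 13 mm farther back than shut.
Start: joints at [-1.447, 0.259, 1.535, -0, 1.348, -0.203], TCP at [0.177, -0.521, 0.231] pointing down, gripper open.
Joint ranges: [-3.14, 3.14], [-0.91, 2.08], [0.19, 2.58], [-1.22, 4.36], [0.22, 2.71], [-3.12, 3.12]. Speed limits (rad/s): [2.57, 2.57, 3.14, 3.14, 3.14, 3.14].

## Interface

Orientations are given as a unit quaternion [x, y, z, w].
In Python, from workcell import bot gives the robot as it stands. Calls block until the motion is done:
- bot.movep(position, orientation): joint-space move of the TCP to a pose.
- bot.move_l(position, rotation=None, speed=0.15): straight line of the TCP; rotation=None keeps the orientation; speed is the mean speed in m/s.
- bot.move_joints(angles): joint-space move.
- bot.gripper_open() and bot.close_gripper(): open the fingers fully, or close them until they stop; the grip force is fixed at half the most.
- bot.pause(seconds).
- bot.inverse_kinematics(position, orientation): joint angles nearest the present ones, or None.
- bot.get_state(): the state.
- bot.capture(name): name is "scene" or "top"; returns the picture (480x640x3 uint8, red, green, blue); there is no depth.
- bot.camera_params(name): a dict with "fx", "fy", "cx", "cy" (pixels), "world_to_cam" (4x4, takes a point from world to camera coordinates). Camera axes: x right, y down, z forward; pixel columns grow to the right and rows downward; lengths in m; the calibration is good to about 2 mm. A picture is of the moment at which its call begins. camera_params takes no time and is no camera call.
A pose or a line that the arm cannot do raises bot.IKError and nothing moves.
- bot.sign_off(): hands the job in, once; it reports no verdict.
Trained networks look in the newest picture that a camera, given by its name, has taken for a name from the list of things; names that differ only in an ending like _2 or _b are one class to them, and where a whole thing is asked for, a point or a joint stands for the part that bears it (a point fixed in the world has none). Each returns a list of dicts, best first, with "conf" (0 to 1); they miss things now and then, are a little off and sometimes report something else, mostly with a low value. They report only what shows in the picture. A call takes as long as a camera call. They do not tell look-alikes from the thing itself.
- bot.cut_out(thing, camera): "mask" (480x640 bool, what is visible of it) and "rect" ([left, top, right, bottom] in pixels, round what is visible of it).
The state is a dict: "time": time; "q": joint angles; "qvel": joint speeds; "tau": joint torques, N m; "eef_pos": TCP position; "eef_rot": TCP orientation; "contact_force": force on the tool from outside, world axes, zero at the start; "wrist_torque": the same for the moment, N m; "grip_width": opening from 0.0 (shut) to 1.0 (fully open).
Only numpy, scipy, OpenCV 4.12 (cv2) and the standard library are available. Lean on these libraries where they do the work, as an engineer would, in place of code of your own. Each camera call takes 0.05 s, during which the arm holds its last target.

## Working session

There is one attempt and no reset: what is moved stays moved. The work goes in short steps, each a Python script; the robot and the scene stay as the last script left them, time stands still between calls to the robot, and variables do not carry over. Pictures are saved under pics/ and viewed, and the job is handed in when it is done.

```bash
mkdir -p pics; ls; python3 - <<'E'
from workcell import bot
import cv2,numpy as np
for n in("scene","top"):
    im=bot.capture(n); cv2.imwrite(f"pics/{n}0.png",im[:,:,::-1])
    p=bot.camera_params(n); print(n,p['fx'],p['cx'],p['cy'],np.round(p['world_to_cam'],3).tolist())
    for t in("yellow","white","yellow_power","jar","union"):
        for d in bot.cut_out(t,n)[:3]: print(t,round(d['conf'],2),d['rect'],d['mask'].sum())
s=bot.get_state();print(s)
E
```

```text
pics
scene 435.98581611386453 323.8282756169728 241.54902337209694 [[0.809, 0.588, -0.001, -0.36], [0.401, -0.553, -0.73, -0.114], [-0.43, 0.59, -0.684, 1.068], [0.0, 0.0, 0.0, 1.0]]
yellow 0.63 [242.3, 239.7, 400.9, 414.6] 18311
white 0.94 [346.0, 157.6, 481.6, 281.5] 10707
yellow_power 0.79 [314.2, 302.5, 354.5, 325.1] 573
yellow_power 0.6 [382.5, 181.8, 394.7, 193.1] 113
jar 0.91 [308.4, 192.4, 332.9, 237.3] 1016
jar 0.62 [396.7, 170.9, 408.6, 179.6] 101
union 0.7 [154.8, 276.0, 184.0, 312.3] 792
union 0.6 [99.2, 314.2, 135.4, 353.0] 999
union 0.34 [295.2, 279.2, 306.7, 292.2] 165
top 534.737911967986 321.234252988863 241.34241251119886 [[0.023, -1.0, 0.018, -0.05], [-0.994, -0.025, -0.103, 0.472], [0.103, -0.015, -0.995, 1.1], [0.0, 0.0, 0.0, 1.0]]
yellow 0.88 [318.4, 136.1, 436.5, 253.0] 10391
yellow 0.27 [405.6, 202.7, 420.5, 211.9] 145
yellow 0.18 [363.6, 205.6, 375.5, 218.8] 126
white 0.61 [150.7, 140.3, 270.4, 254.2] 10784
white 0.39 [399.8, 154.0, 418.1, 185.0] 351
yellow_power 0.81 [398.9, 154.5, 415.8, 181.3] 377
jar 0.78 [253.6, 264.5, 283.9, 291.9] 551
union 0.89 [397.8, 333.2, 419.6, 357.5] 491
union 0.79 [406.8, 271.3, 433.3, 292.3] 474
union 0.75 [452.1, 337.8, 481.5, 362.9] 531
{'time': 0.6, 'q': array([-1.44679733e+00,  2.58557536e-01,  1.53500080e+00,  7.00117268e-06,
        1.34800222e+00, -2.02796744e-01]), 'qvel': array([-0.00014209, -0.00143984, -0.0022814 ,  0.00033891,  0.00049561,
        0.00149725]), 'tau': array([ 1.26082650e-03, -4.45657933e+01, -2.90770000e+01, -6.69464066e-05,
        1.11555983e-03, -2.41178544e-08]), 'eef_pos': array([ 0.17658221, -0.52088635,  0.23133229]), 'eef_rot': array([ 0.57468237, -0.41199522,  0.41201416, -0.57466898]), 'contact_force': array([-0.42729311, -0.62861679, -0.59531348]), 'wrist_torque': array([ 0.0013613 , -0.01586659,  0.06335819]), 'grip_width': 1.0005955887550833}
```

View pics/scene0.png

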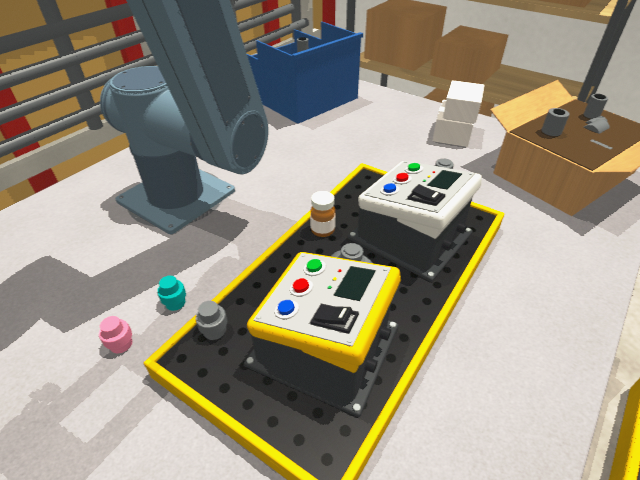

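View pics/top0.png

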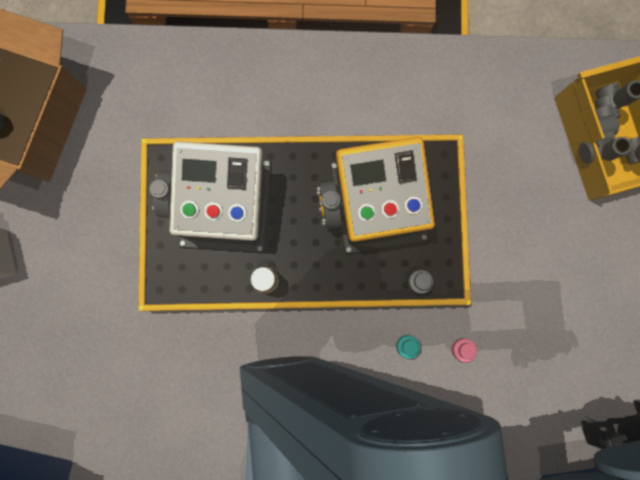

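```bash
python3 -c "
import cv2
i=cv2.imread('pics/top0.png')[125:265,310:450];cv2.imwrite('pics/ctop0.png',cv2.resize(i,None,fx=4,fy=4,interpolation=2))
i=cv2.imread('pics/scene0.png')[235:365,235:405];cv2.imwrite('pics/csc0.png',cv2.resize(i,None,fx=4,fy=4,interpolation=2))
"
```

```text
(no output)
```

View pics/ctop0.png

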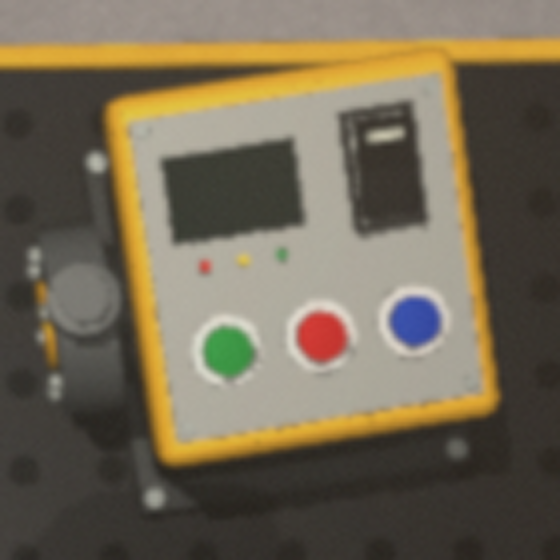

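View pics/csc0.png

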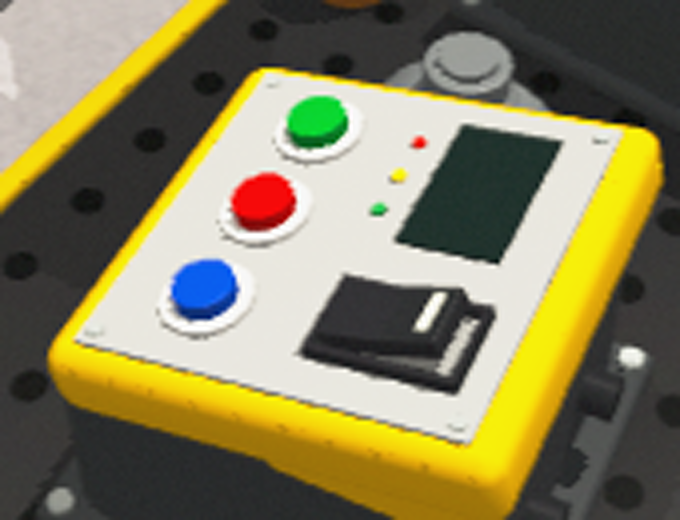

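Candidates for the target panel are the yellow-hooded pump (top 385,190; scene 325,310) and the white-hooded look-alike (top 217,190; scene 420,210). The crops show the yellow hood, with green at top (367,213), red (390,209), blue (413,205) and the rocker's white bar at (406,158). I choose this one. Next I fit its pose.

```bash
cat > h.py <<'E'
from workcell import bot
import cv2,numpy as np
from scipy.optimize import least_squares
from scipy.spatial.transform import Rotation as R
def proj(n,P):
    c=bot.camera_params(n);W=np.array(c['world_to_cam']);q=np.atleast_2d(P)@W[:3,:3].T+W[:3,3]
    return np.c_[c['fx']*q[:,0]/q[:,2]+c['cx'],c['fy']*q[:,1]/q[:,2]+c['cy']]
def panelR(yaw): # x up-slope, y left, z normal
    return R.from_euler('z',yaw)*R.from_euler('y',-0.21)
def pan(p,l): return np.array([p[0],p[1],0.172])+panelR(p[2]).apply(np.array(l))
KEYS=np.array([[-.036,.044,.010],[-.036,0,.010],[-.036,-.044,.010]])
def blobs(n,im,rect):
    l,t,r,b=map(int,rect);s=cv2.cvtColor(im[t:b,l:r],cv2.COLOR_RGB2HSV);H,S,V=[s[...,i].astype(int) for i in range(3)]
    out=[]
    for m in [(abs(H-62)<14),((H<8)|(H>172)),(abs(H-112)<12)]:
        m=(m&(S>120)&(V>(170 if n=='scene' else 90))).astype(np.uint8)
        k,L,st,ce=cv2.connectedComponentsWithStats(m);i=1+np.argmax(st[1:,4]);out.append(ce[i]+[l,t]);print(n,ce[i]+[l,t],st[i])
    return np.array(out)
E
python3 - <<'E'
from h import *
rects={'top':(330,140,436,240),'scene':(245,245,400,365)}
obs={n:blobs(n,cv2.imread(f'pics/{n}0.png')[:,:,::-1].copy(),r) for n,r in rects.items()}
bar={'top':(406.2,158.5),'scene':(342.5,312.8)}
for use in (['top'],['scene'],['top','scene']):
    f=lambda p:np.concatenate([(proj(n,pan(p,KEYS))-obs[n]).ravel() for n in use])
    s=least_squares(f,[.6,-.12,0.1]);print(use,s.x,np.round(s.fun,1))
    p=s.x
    g=lambda b:np.concatenate([(proj(n,pan(p,[b[0],b[1],.0152]))-bar[n]).ravel() for n in use])
    r=least_squares(g,[.03,-.03]);print('bar',r.x,np.round(r.fun,1))
E
```

```text
top [366.59090909 212.45454545] [32 68 11 10 88]
top [390.13761468 208.67889908] [ 55  63  12  12 109]
top [413.22916667 204.77083333] [78 60 11 11 96]
scene [313.51818182 263.58181818] [ 62  14  14  10 110]
scene [300.52348993 284.        ] [ 48  33  16  12 149]
scene [285.40127389 305.58598726] [ 33  55  17  12 157]
['top'] [ 0.55779837 -0.15459743  0.19023805] [-0.1  0.1 -0.1 -0.   0.2 -0. ]
bar [ 0.04947731 -0.04159604] [ 0. -0.]
['scene'] [ 0.56018607 -0.15771655  0.19259863] [ 0.1  0.1 -0.3 -0.3  0.1  0.1]
bar [ 0.04876584 -0.0385891 ] [-0.  0.]
['top', 'scene'] [ 0.55893584 -0.15611141  0.19246965] [ 0.8 -0.5  0.7 -0.6  1.1 -0.7  0.1 -0.8 -0.3 -1.3  0.2 -1. ]
bar [ 0.0492797  -0.04024016] [ 0.1 -0.4 -0.3 -0.3]
```

```bash
cat >> h.py <<'E'
P=np.array([.55894,-.15611,.19247])
BAR=np.array([.0475,-.0402,.0152])
def toolq(tilt,sgn=1): # tool y down along rotated normal; tilt = slope angle about pump y; tool x along +-pump y
    B=(R.from_euler('z',P[2])*R.from_euler('y',-tilt)).as_matrix()
    y=-B[:,2];x=sgn*B[:,1];return R.from_matrix(np.c_[x,y,np.cross(x,y)]).as_quat()
def F(n=4):
    f=[]
    for _ in range(n): f.append(bot.get_state()['contact_force']); bot.pause(0.02)
    return np.mean(f,0)
E
python3 - <<'E'
from h import *
b=pan(P,BAR);print('bar',b,'keys',pan(P,KEYS))
for t in(0,.21):
  for s in(1,-1):
    print(t,s,np.round(bot.inverse_kinematics(b+[0,0,.05],toolq(t,s)),2))
t0=bot.get_state()['time']
bot.close_gripper();print(bot.get_state()['time']-t0)
q1=toolq(0,1);q2=toolq(0,-1);q0=bot.get_state()['q']
js=[bot.inverse_kinematics(b+[0,0,.05],q) for q in(q1,q2)]
k=int(np.argmin([abs(j[5]-q0[5]) for j in js]));print('choice',k)
bot.movep(b+[0,0,.05],[q1,q2][k])
s=bot.get_state();print(s['time'],s['eef_pos'],s['grip_width'],F(),F())
for n in('scene','top'): cv2.imwrite(f'pics/{n}1.png',bot.capture(n)[:,:,::-1])
E
python3 -c "
import cv2
i=cv2.imread('pics/scene1.png')[165:365,235:435];cv2.imwrite('pics/csc1.png',cv2.resize(i,None,fx=3,fy=3))"
```

```text
bar [ 0.60911817 -0.18728742  0.19676792] keys [[ 0.51391844 -0.12005616  0.17427575]
 [ 0.52233493 -0.16324369  0.17427575]
 [ 0.53075142 -0.20643121  0.17427575]]
0 1 [-0.47  0.41  1.28 -0.    1.45 -2.24]
0 -1 [-0.47  0.41  1.28 -0.    1.45  0.91]
0.21 1 [-0.55  0.3   1.47  0.15  1.23 -2.36]
0.21 -1 [-0.55  0.3   1.47  0.15  1.23  0.78]
0.7667
choice 1
3.3417 [ 0.60868931 -0.18838987  0.24674734] 0.0004986861208498217 [-0.1055952   0.16198423  0.06301447] [ 0.07059661 -0.00330832  0.31422052]
```

View pics/csc1.png

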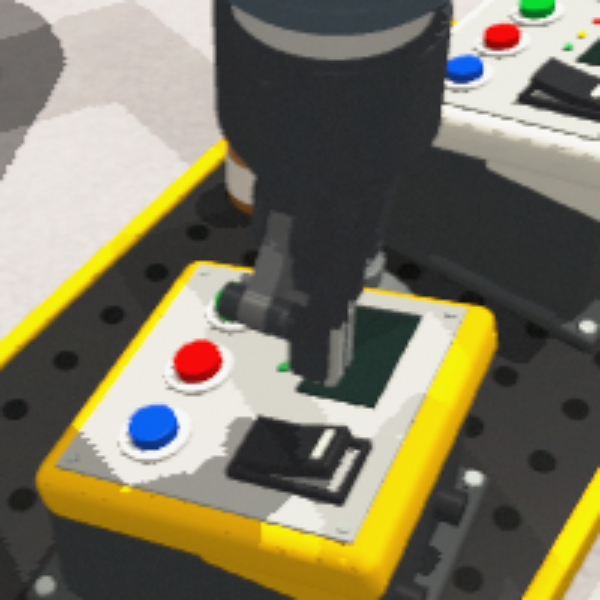

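View pics/top1.png

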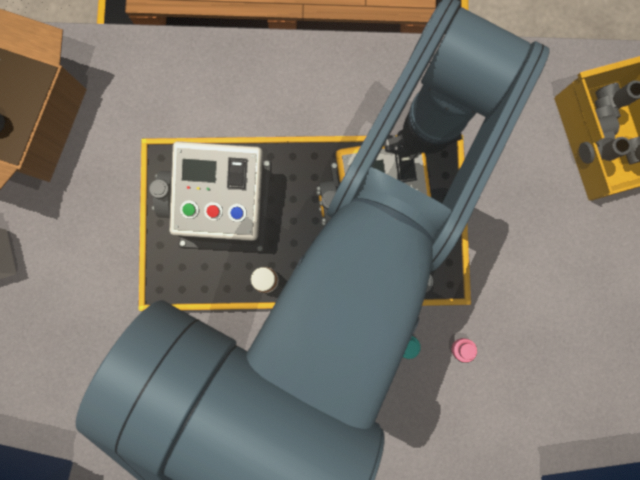

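```bash
python3 - <<'E'
from h import *
s=bot.get_state();e=s['eef_pos'];M=R.from_quat(s['eef_rot']).as_matrix();print(np.round(M,2))
print(proj('scene',e),(e))
im=cv2.imread('pics/scene1.png')
def d(v,c):
    a=proj('scene',e)[0];b=proj('scene',e+M@np.array(v))[0]
    S=lambda p:(int((p[0]-270)*6),int((p[1]-220)*6))
    cv2.line(big,S(a),S(b),c,1)
big=cv2.resize(im[220:320,270:400],None,fx=6,fy=6,interpolation=2)
d([.0145,0,0],(0,0,255));d([-.0145,0,0],(0,0,255));d([0,0,.02],(255,0,0));d([0,-.04,0],(0,255,0))
cv2.imwrite('pics/big1.png',big)
E
```

```text
[[ 0.19  0.    0.98]
 [-0.98 -0.    0.19]
 [ 0.   -1.   -0.  ]]
[[341.46847298 286.93412362]] [ 0.60880666 -0.18814863  0.24679625]
```

View pics/big1.png

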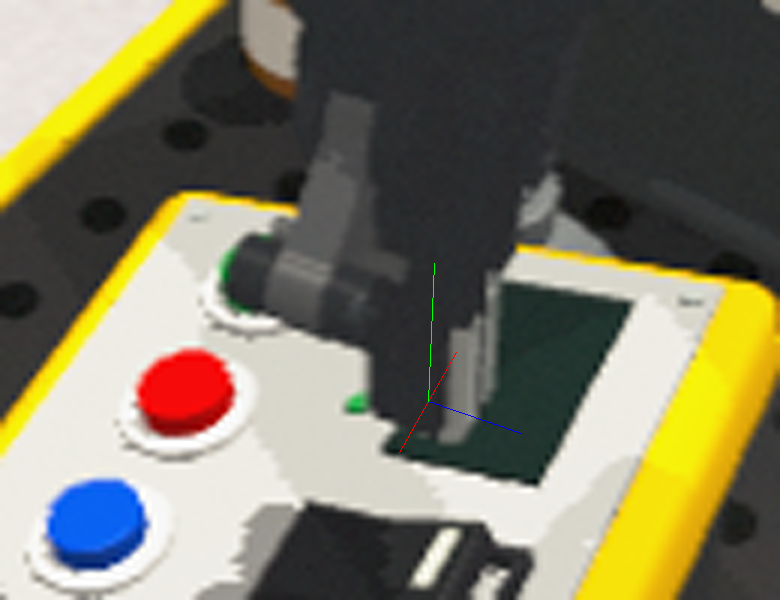

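```bash
python3 - <<'E'
import cv2
im=cv2.imread('pics/top1.png')
cv2.imwrite('pics/big2.png',cv2.resize(im[80:210,350:480],None,fx=5,fy=5,interpolation=2))
im=cv2.imread('pics/scene1.png')
cv2.imwrite('pics/big3.png',cv2.resize(im[100:310,250:410],None,fx=2.8,fy=2.8,interpolation=2,)+0)
g=cv2.resize(im[200:310,270:400],None,fx=6,fy=5,interpolation=2);cv2.imwrite('pics/big4.png',cv2.convertScaleAbs(g,alpha=2.2))
E
```

```text
(no output)
```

View pics/big2.png

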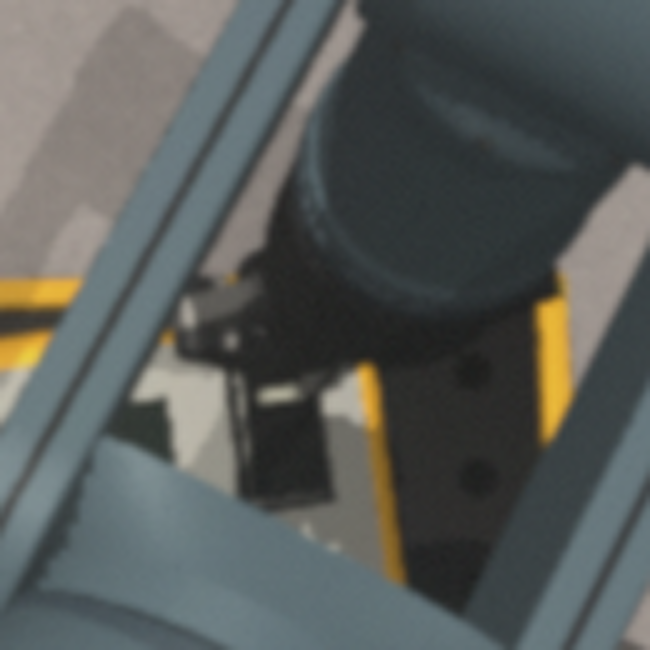

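View pics/big4.png

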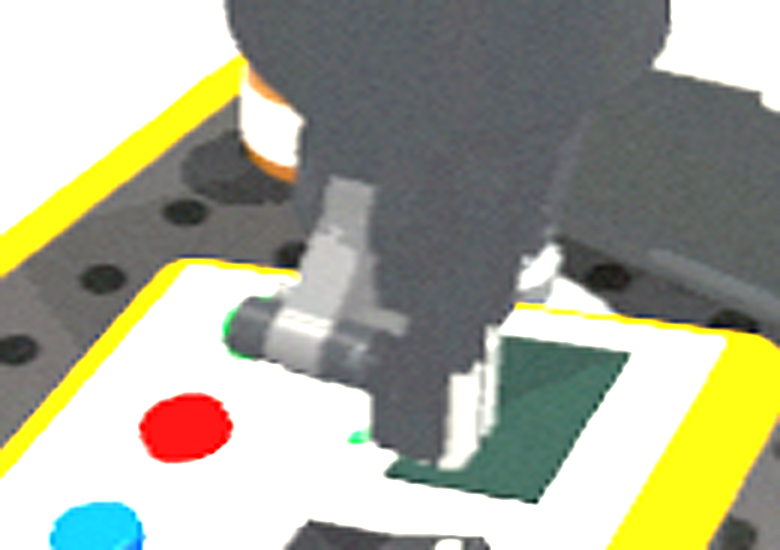

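```bash
cat >> h.py <<'E'
def press(top,n,q,travel,fstop,start=.012,step=.001,maxover=.004):
    """top: world contact point, n: outward direction"""
    bot.move_l(top+n*start,q,speed=.1); bot.pause(.15); b=F(6); t0=bot.get_state()['time']
    d=start;log=[]
    while d>-(travel+maxover):
        d-=step; bot.move_l(top+n*d,q,speed=.03); bot.pause(.03); f=F(3)-b; fn=f@n
        s=bot.get_state();a=(s['eef_pos']-top)@n
        log.append((round(d*1e3,1),round(a*1e3,1),round(float(fn),1),round(float(np.linalg.norm(f-fn*n)),1)))
        if fn>fstop: break
    print(*log); bot.pause(.1); print('held',F(3)-b)
    bot.move_l(top+n*.03,q,speed=.1); print('t',t0,bot.get_state()['time'])
E
python3 - <<'E'
from h import *
z=np.array([0,0,1.]);press(pan(P,BAR),z,toolq(0,-1),.006,7)
cv2.imwrite('pics/scene2.png',bot.capture('scene')[:,:,::-1])
i=cv2.imread('pics/scene2.png')[215:365,235:435];cv2.imwrite('pics/csc2.png',cv2.resize(i,None,fx=4,fy=4,interpolation=2))
E
```

```text
(11.0, np.float64(11.0), 0.2, 0.2) (10.0, np.float64(9.9), -0.0, 0.1) (9.0, np.float64(9.0), 0.2, 0.9) (8.0, np.float64(8.0), -0.1, 0.1) (7.0, np.float64(7.0), -0.6, 0.1) (6.0, np.float64(6.0), 0.3, 0.8) (5.0, np.float64(5.0), 0.3, 0.4) (4.0, np.float64(4.1), 0.6, 0.3) (3.0, np.float64(3.2), 1.8, 1.0) (2.0, np.float64(2.1), 2.3, 1.2) (1.0, np.float64(0.9), 2.0, 0.5) (-0.0, np.float64(-0.1), 2.2, 0.8) (-1.0, np.float64(-1.1), 1.7, 0.9) (-2.0, np.float64(-2.1), 2.1, 1.1) (-3.0, np.float64(-3.0), 2.3, 1.3) (-4.0, np.float64(-4.1), 2.1, 1.5) (-5.0, np.float64(-4.5), 4.9, 1.2) (-6.0, np.float64(-4.6), 8.9, 1.4)
held [-0.56920564  1.55978794  9.25152115]
t 4.3583 11.0167
```

View pics/csc2.png

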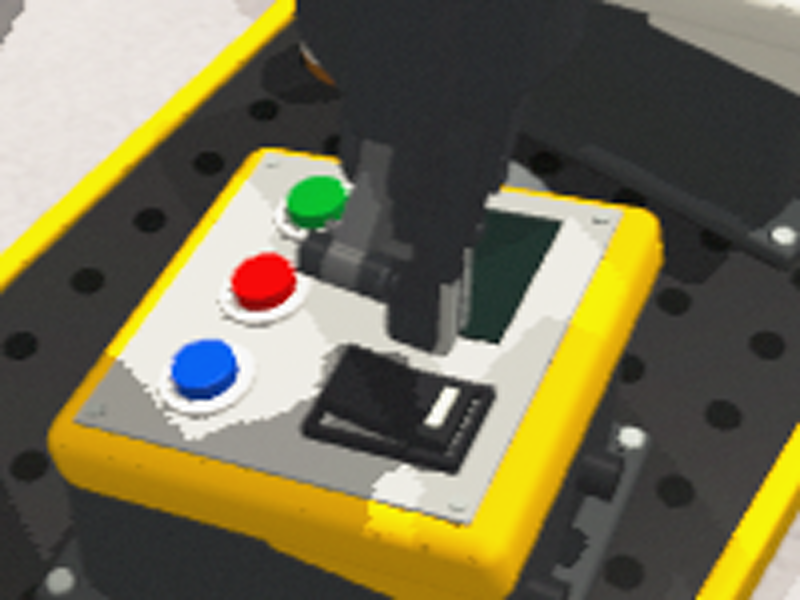

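The picture shows the white bar end down (crop 442,408), and the log shows a hard stop after about 8 mm of travel. The keys have not moved in the image. Next is the blue reset key.

```bash
python3 - <<'E'
from h import *
n=panelR(P[2]).apply([0,0,1]);q=toolq(.21,-1)
bot.movep(pan(P,KEYS[2])+n*.04,q)
press(pan(P,KEYS[2]),n,q,.005,6.5,start=.007)
cv2.imwrite('pics/scene3.png',bot.capture('scene')[:,:,::-1])
i=cv2.imread('pics/scene3.png')[215:365,235:435];cv2.imwrite('pics/csc3.png',cv2.resize(i,None,fx=4,fy=4,interpolation=2))
E
```

```text
(6.0, np.float64(6.1), -0.4, 0.4) (5.0, np.float64(5.0), 0.4, 0.4) (4.0, np.float64(4.0), -0.2, 0.5) (3.0, np.float64(3.0), -0.5, 0.5) (2.0, np.float64(2.0), 0.0, 0.6) (1.0, np.float64(1.0), -0.1, 0.1) (0.0, np.float64(0.1), 1.1, 0.4) (-1.0, np.float64(-0.9), 2.1, 0.2) (-2.0, np.float64(-1.9), 2.6, 0.4) (-3.0, np.float64(-2.9), 3.0, 1.1) (-4.0, np.float64(-3.9), 3.9, 1.1) (-5.0, np.float64(-4.9), 4.6, 1.1) (-6.0, np.float64(-5.0), 11.5, 1.5)
held [-3.34293398  0.04458649 10.89596104]
t 12.2667 17.2583
```

View pics/csc3.png

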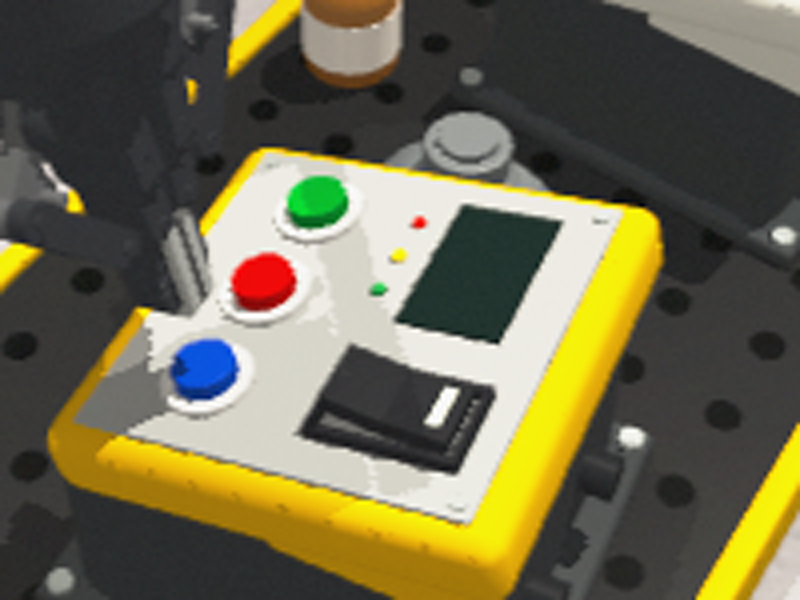

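The blue key went down 5 mm to a hard stop and has sprung back. The pump has not moved and the rocker is still on. Next is the green start key.

```bash
python3 - <<'E'
from h import *
n=panelR(P[2]).apply([0,0,1]);q=toolq(.21,-1)
bot.move_l(pan(P,KEYS[0])+n*.04,q)
press(pan(P,KEYS[0]),n,q,.005,6.5,start=.0072,step=.0008)
e=bot.get_state()['eef_pos'];bot.move_l(e+[-.08,0,.12],speed=.25)
bot.move_joints([-1.447,.259,1.535,0,1.348,-.203])
for c in('scene','top'): cv2.imwrite(f'pics/{c}4.png',bot.capture(c)[:,:,::-1])
print(bot.get_state()['time'])
for c,r in {'top':(330,140,436,240),'scene':(245,245,400,365)}.items():
    blobs(c,cv2.imread(f'pics/{c}4.png')[:,:,::-1].copy(),r)
a=cv2.imread('pics/scene4.png');b=cv2.imread('pics/top4.png')
cv2.imwrite('pics/f4.png',np.hstack([cv2.resize(a[150:365,235:490],(400,337)),cv2.resize(b[125:320,130:480],(400,337))]))
E
```

```text
(6.4, np.float64(6.5), -0.4, 0.2) (5.6, np.float64(5.5), 0.0, 0.9) (4.8, np.float64(4.8), -0.4, 0.3) (4.0, np.float64(4.0), 0.1, 0.4) (3.2, np.float64(3.2), 0.0, 0.6) (2.4, np.float64(2.4), -0.3, 0.4) (1.6, np.float64(1.6), -0.3, 0.5) (0.8, np.float64(0.8), -1.0, 0.4) (-0.0, np.float64(0.1), -0.2, 0.5) (-0.8, np.float64(-0.7), 1.1, 0.6) (-1.6, np.float64(-1.5), 2.3, 0.4) (-2.4, np.float64(-2.3), 2.6, 1.0) (-3.2, np.float64(-3.2), 3.1, 1.4) (-4.0, np.float64(-3.9), 3.6, 1.0) (-4.8, np.float64(-4.7), 3.9, 1.2) (-5.6, np.float64(-5.0), 8.4, 0.9)
held [-1.4719716   0.38628478  8.24871702]
t 18.775 24.7667
27.3333
top [366.52873563 212.44827586] [32 68 10 10 87]
top [390.13761468 208.67889908] [ 55  63  12  12 109]
top [413.22916667 204.77083333] [78 60 11 11 96]
scene [313.44144144 263.56756757] [ 62  14  14  10 111]
scene [300.52348993 284.        ] [ 48  33  16  12 149]
scene [285.44871795 305.59615385] [ 33  55  17  12 156]
```

View pics/f4.png

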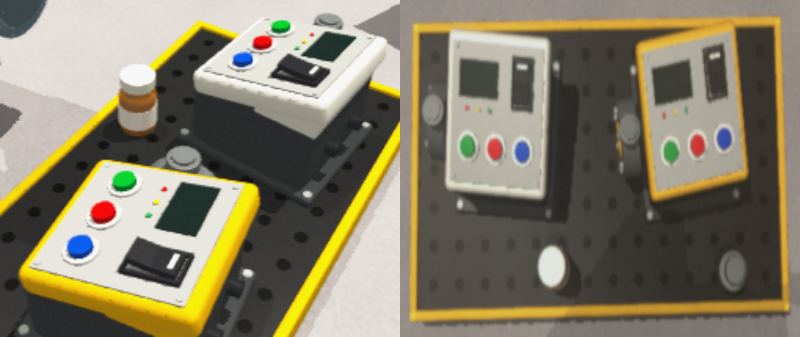

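The final picture shows the yellow pump's rocker on, all its keys sprung back up, and key centroids within 0.1 px of where they started. The white pump, jar and union stand as before.

```bash
python3 -c "
from workcell import bot
print(bot.sign_off(), bot.get_state()['time'])"
```

```text
the job is handed in; nothing more can be done
the job is handed in; nothing more can be done
```

The yellow-hooded pump's rocker is on, and its blue reset key and then its green start key were each pressed fully home. I retracted the arm and handed the job in at about 27 s of the 48 s allowed.

| Control | Force while moving | Force at the stop | Tool travel |
|---|---|---|---|
| Power rocker | about 2 N | about 9 N | about 8 mm at the tool |
| Blue reset | 1 to 4.6 N | 11.5 N at most | full 5 mm |
| Green start | 1 to 4 N | 8.4 N | full 5 mm |

**Checks after the last press:**
- **Rocker and keys:** the yellow pump's white bar end is down and all its keys are back up. The red stop key was never touched.
- **Pump position:** the yellow pump's key centroids are within 0.1 px of the start pictures in both cameras, so it did not shift.
- **Other things:** by eye, the white pump (rocker on), the jar and the union look unchanged.

**Disagreements:** the two cameras' fits of the pump's position differed by about 4 mm. I used the combined fit, and contact came within about 1 mm of the expected key heights. The blue key's force at the stop was a little higher than I aimed for, because of the 1 mm step size.

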